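# Bring the knobbed jar round to the front and hold the carousel

## Robot

A 6-joint arm with a two-finger parallel gripper is mounted at the origin on the work surface. World frame = base frame: x ahead of the robot, y to its left, z up, the work surface at z = 0. Lengths are in m, angles in rad, forces in N, time in s.
With the tool pointing down it reaches from about 0.275 to 0.875 m from the base axis. Payload 12.5 kg.
Tool frame: the origin (TCP) lies between the finger pads, 19 mm behind the fingertips; this is the grasp point; z points along the fingers, y is the line along which they close (so a half turn about z gives the same grasp; the last joint's range is limited). The gripper opens to 85 mm and grips with 20 to 120 N. Pads are 22 mm wide; open, the fingers measure 114 mm over their backs; the gripper's body (76 mm by 85 mm) begins 54 mm behind the grasp point. The pads swing forward as they close: fully open they stand 13 mm farther back than shut.
Start: joints at [1.188, 0.351, 1.652, -0, 1.139, -0.085], TCP at [0.161, 0.526, 0.25] pointing down, gripper open.
Joint ranges: [-2.75, 2.75], [-0.79, 2.1], [0.01, 2.65], [-1.57, 4.71], [0.07, 3.14], [-2.87, 2.87]. Speed limits (rad/s): [2.22, 2.22, 2.79, 3.14, 3.14, 3.14].

## Interface

Orientations are given as a unit quaternion [x, y, z, w].
In Python, from cell import r gives the robot as it stands. Calls block until the motion is done:
- r.move_to(position, orientation): joint-space move of the TCP to a pose.
- r.move_linear(position, rot=None, vel=0.15): straight line of the TCP; rot=None keeps the orientation; vel is the mean speed in m/s.
- r.set_joints(angles): joint-space move.
- r.set_gripper(opening, squeeze=None): opening from 0.0 (shut) to 1.0 (fully open); squeeze is the grip in N (None keeps the last); returns when the fingers have stopped.
- r.sleep(seconds).
- r.inverse_kinematics(position, orientation): joint angles nearest the present ones, or None.
- r.get_obs(): the state.
- r.get_image(name): name is "scene" or "side" or "wrist"; returns a dict with "pixels" (384x512x3 uint8, red, green, blue), "fx", "fy", "cx", "cy" (pixels), "camera_from_world" (4x4, takes a point from world to camera coordinates); the wrist camera has in their place "mount" (4x4, takes a point from camera to tool coordinates, whose origin is the TCP and whose axes are the flange's). Camera axes: x right, y down, z forward; pixel columns grow to the right and rows downward; lengths in m; the calibration is good to about 2 mm. A picture is of the moment at which its call begins: read the wrist's pose just before it. There is no depth.
A pose or a line that the arm cannot do raises r.PlanningError and nothing moves.
- r.hand_in(): hands the job in; it is judged then, once.
The state is a dict: "t": time; "q": joint angles; "qvel": joint speeds; "effort": joint torques, N m; "tool_pos": TCP position; "ee_rot": TCP orientation; "contact_force": force on the tool from outside, world axes, zero at the start; "torque": the same for the moment, N m; "opening": opening from 0.0 (shut) to 1.0 (fully open); "finger_force": force on a finger pad.
Only numpy, scipy, OpenCV 4.12 (cv2) and the standard library are available. Lean on these libraries where they do the work, as an engineer would, in place of code of your own. Each camera call takes 0.05 s, during which the arm holds its last target. There are 200 camera calls.

## Task

Let off the carousel's brake by sliding its upright wooden grip all the way to the far end stop, away from the robot, and do not turn the carousel before that. Then take the tall jar by the round knob on its lid, turn the carousel with it until that jar stands at the front, lined up with the steel pin on the board, and finish while still gripping the knob so that the carousel is held still there. Leave the brake off and the other things on the bench where they are.

Things in the scene. Friction and masses are not known exactly. Their poses are not given: they have to be found in the camera images.
- carousel: Fixed pine board 310 x 375 mm, 22 mm thick, that carries the carousel; it does not move. Origin on the bench surface, directly under the turntable's axle. -x is its front (roughly towards the robot), +y its left, z up; it spans x -165 to +145 mm and y -140 to +235 mm.
- pin_top (a point): Centre of the top of the upright steel pin that marks the front: 14 mm diameter, top 50 mm above the bench, at x -148 mm, y 0 in the board's frame.
- turntable: Wooden turntable on the board, 250 mm diameter, top 50 mm above the bench. Origin on the axle, 34 mm above the bench; x points at the knobbed jar, z up. Turns either way, over half a turn, with light friction (0.04 N m). Fixed on it, 85 mm from the axle, evenly spaced: the tall knobbed jar and four flat-lidded crocks (tops up to 105 mm above the bench). The brake does not block it bodily.
- brake_top (a point): Centre of the top of the brake's upright wooden grip, 68 mm above the bench: a tab 14 mm long along its travel (the board's x), 24 mm wide, 36 mm tall, on a steel track on the board's left side at y +190 mm in the board's frame. The tab slides from x -30 mm (on) to x +30 mm (off); the track's end blocks reach 34 mm above the bench.
- knob (a point): Point on the axis of the upright cylindrical knob (26 mm diameter, 42 mm tall) on the tall jar's lid, where to grip it: 24 mm above the lid, 18 mm below the knob's top, 152 mm above the bench, 85 mm from the axle. The jar, 60 mm diameter, is the only one with a knob; its lid is 62 mm across, its top 128 mm above the bench; it is fixed to the turntable and turns with it.
- brake (a joint): Slide of the brake grip along the board's +x axis, in m: 0 is brake on (end nearest the robot), 0.060 is the far end stop, brake fully off. It needs about 1.5 N and stays where it is left.
- lunch_tin: Bystander: grey stacking lunch tin 134 x 104 mm, 95 mm tall. Origin: centre of the underside.
- sippy_cup: Bystander: orange two-handled sippy cup 74 mm diameter, 126 mm over the handles, 114 mm tall. Origin: centre of the underside.
- bamboo_fork: Bystander: bamboo fork 190 mm long, 6 mm thick, lying on the bench. Origin: underside, near the middle of its length; x towards the tines.
- butter_dish: Bystander: white ceramic butter dish 120 x 180 mm, 85 mm tall over its knob. Origin: centre of the underside.

How it is judged:
On the way, in this order (a step that is already met when the one before it is completed fails the run):
1. the brake grip is at its far end stop (value of joint brake above 0.056 m), for 0.2 s.
2. the knobbed jar, gripped by its knob, is at the front (x of knob in the frame of carousel below -0.05 m and y of knob in the frame of carousel between -0.01 and 0.01 m and contact force between the fingers and turntable above 3 N and distance between the grasp point and knob below 0.035 m), for 0.2 s.
At the end, for the whole second after the job is handed in: The brake grip is within 6 mm of its far end stop; the knobbed jar is at the front, its centre within 10 mm of the line from the axle to the steel pin; the turntable is still (under 0.1 rad/s); the fingers are at the knob (TCP within 35 mm of its grip point) and grip it with over 3 N (all of step 2 and value of joint brake above 0.054 m and angular speed of turntable below 0.1 rad/s); the arm keeps its last pose, push and grip.
It fails at once if the carousel is turned (jar moved over 20 mm) before the brake is off (value of joint brake below 0.05 m and distance of knob from where it was at the start of the episode above 0.02 m).
It fails at once if another thing on the bench is moved over 30 mm (distance of any of lunch_tin, sippy_cup, bamboo_fork, butter_dish from where it was at the start of the episode above 0.03 m).
It also fails if it takes over 72 s, if anything falls off the work surface, if the arm or the gripper's body presses on something with over 40 N, if the wrist force passes 120 N, or if a joint passes its speed limit or range.

## Working session

There is one attempt and no reset: what is moved stays moved. The work goes in short steps, each a Python script; the robot and the scene stay as the last script left them, time stands still between calls to the robot, and variables do not carry over. Pictures are saved under pics/ and viewed, at most 10 in all, crops included, and the job is handed in when it is done.

```bash
mkdir -p pics; ls; cat > h.py <<'E'
import numpy as np, cv2
from cell import r
def snap(name, fn):
    im=r.get_image(name); cv2.imwrite('pics/'+fn, im['pixels'][:,:,::-1]); return im
def ray(im,u,v):
    T=np.linalg.inv(np.array(im['camera_from_world']))
    d=T[:3,:3]@np.array([(u-im['cx'])/im['fx'],(v-im['cy'])/im['fy'],1]); return T[:3,3],d
def at_z(im,u,v,z):
    o,d=ray(im,u,v); return o+d*(z-o[2])/d[2]
def proj(im,p):
    c=np.array(im['camera_from_world'])@np.append(p,1); return im['fx']*c[0]/c[2]+im['cx'], im['fy']*c[1]/c[2]+im['cy']
E
python3 - <<'E'
from h import *
import pickle
d={}
for n in('scene','side'):
    im=snap(n,n+'0.png'); d[n]={k:v for k,v in im.items() if k!='pixels'}
    print(n,np.linalg.inv(np.array(im['camera_from_world'])).round(3), im['fx'],im['cx'],im['cy'])
pickle.dump(d,open('cams.pkl','wb'))
o=r.get_obs(); print(o['t'],o['tool_pos'],o['ee_rot'])
E
```

```text
cell.py
pics
scene [[-8.600e-01  2.690e-01 -4.340e-01  1.105e+00]
 [ 5.110e-01  4.520e-01 -7.310e-01  9.430e-01]
 [-1.000e-03 -8.500e-01 -5.270e-01  8.080e-01]
 [ 0.000e+00  0.000e+00  0.000e+00  1.000e+00]] 468.4747066032267 254.9519887176307 194.6476405436838
side [[ 0.953 -0.215  0.215  0.201]
 [-0.304 -0.715  0.63  -0.96 ]
 [ 0.018 -0.666 -0.746  1.26 ]
 [ 0.     0.     0.     1.   ]] 436.5893150478273 254.8638606145665 190.66987988208336
0.1 [0.16125628 0.52554808 0.24952924] [ 1.48338353e-01  9.88936535e-01 -5.01969117e-04 -1.04585458e-04]
```

View pics/scene0.png

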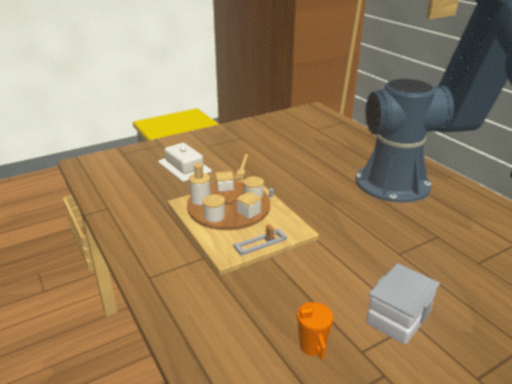

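View pics/side0.png

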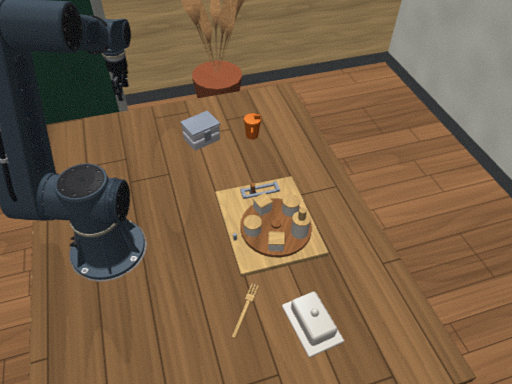

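The scene view shows the board around (245,215), the brake grip near (270,232) and the knob near (198,172). In the side view the pin is near (235,237), the brake near (253,188) and the knob near (302,215). I'll enlarge both views to get better positions.

```bash
python3 - <<'E'
import cv2
a=cv2.imread('pics/scene0.png')[155:275,160:325]; cv2.imwrite('pics/sc.png',cv2.resize(a,None,fx=4.8,fy=4.8,interpolation=cv2.INTER_CUBIC))
a=cv2.imread('pics/side0.png')[170:275,210:335]; cv2.imwrite('pics/sd.png',cv2.resize(a,None,fx=5.6,fy=5.6,interpolation=cv2.INTER_CUBIC))
E
```

```text
(no output)
```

View pics/sc.png

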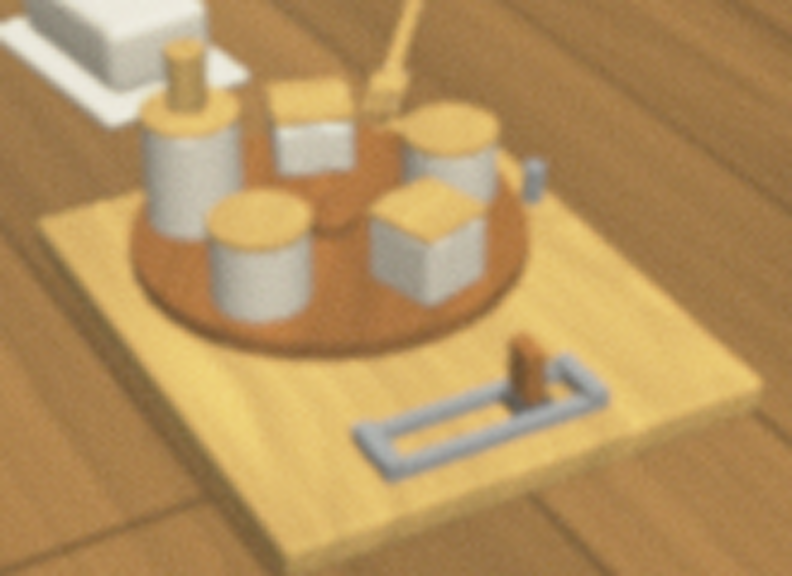

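View pics/sd.png

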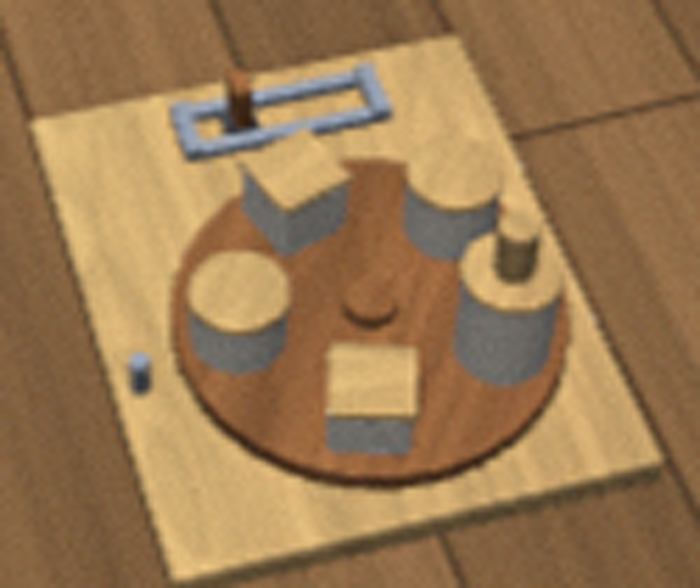

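The crops show the board corners, pin, brake tab and knob clearly: in crop pixels, the knob top is (185,46) in scene and (520,218) in side. The jar is near the back of the carousel. Next I'll fit the board pose and the turntable angle.

```bash
cat > fit.py <<'E'
from h import *
import pickle
from scipy.optimize import least_squares
d=pickle.load(open('cams.pkl','rb'))
S=lambda u,v:('scene',160+(u+.5)/4.8-.5,155+(v+.5)/4.8-.5)
D=lambda u,v:('side',210+(u+.5)/5.6-.5,170+(v+.5)/5.6-.5)
L=[((.145,-.14,.022),S(40,222)),((.145,.235,.022),S(287,552)),((-.165,.235,.022),S(762,385)),
((-.165,.235,.022),D(35,122)),((.145,.235,.022),D(460,38)),((.145,-.14,.022),D(662,465)),((-.165,-.14,.022),D(172,580)),
((-.148,0,.05),S(535,163)),((-.148,0,.05),D(140,359)),((-.03,.19,.068),S(526,342)),((-.03,.19,.068),D(238,74)),
('k',.17,S(185,46)),('k',.17,D(520,218)),('k',.128,S(187,103)),('k',.128,D(514,273))]
def W(p,b):
    c,s=np.cos(b[2]),np.sin(b[2]); return np.array([b[0]+c*p[0]-s*p[1],b[1]+s*p[0]+c*p[1],p[2]])
def f(b):
    o=[]
    for e in L:
        p=e[0] if e[0]!='k' else (.085*np.cos(b[3]),.085*np.sin(b[3]),e[1])
        n,u,v=e[-1]; q=proj(d[n],W(p,b)); o+=[q[0]-u,q[1]-v]
    return np.array(o)
if __name__=='__main__':
    s=least_squares(f,[.6,0,0,0],loss='soft_l1'); b=s.x
    print(b.round(4)); print(f(b).reshape(-1,2).round(1))
    np.save('b.npy',b)
    for n,p in dict(pin=(-.148,0,.05),brake=(-.03,.19,.068),knob=(.085*np.cos(b[3]),.085*np.sin(b[3]),.152),front=(-.085,0,.152)).items(): print(n,W(p,b).round(4))
E
python3 fit.py
```

```text
[ 0.5707 -0.1121 -0.0284 -0.6357]
[[-0.7  0. ]
 [-0.6  1. ]
 [ 0.7 -0. ]
 [-1.1 -0.2]
 [ 0.3 -0.6]
 [ 0.8  0.6]
 [-0.3  1.4]
 [ 0.   1.2]
 [-0.3  0.8]
 [ 0.4  1.1]
 [ 0.4  1.8]
 [ 0.1  1. ]
 [ 0.1  1.9]
 [ 0.6  1.8]
 [-0.1  0.1]]
pin [ 0.4228 -0.1079  0.05  ]
brake [0.5462 0.0787 0.068 ]
knob [ 0.6377 -0.1645  0.152 ]
front [ 0.4858 -0.1097  0.152 ]
```

```bash
cat >> h.py <<'E'
b=np.load('b.npy')
def B(x,y,z):
    c,s=np.cos(b[2]),np.sin(b[2]); return np.array([b[0]+c*x-s*y,b[1]+s*x+c*y,z])
def Q(a): return [np.cos(a/2),np.sin(a/2),0,0]
def F(): return np.array(r.get_obs()['contact_force']).round(1)
E
python3 - <<'E'
from h import *
q=Q(np.pi+b[2])
r.set_gripper(0.0,40)
r.move_to(B(-.075,.19,.2),q); print(r.get_obs()['q'],F())
r.move_linear(B(-.075,.19,.066),vel=.1); f0=F(); print(f0)
snap('side','b1.png')
for x in np.arange(-.065,.013,.004):
    r.move_linear(B(x,.19,.066),vel=.06); f=F(); print(x.round(3),f,(np.array(r.get_obs()['tool_pos'])-B(x,.19,.066)).round(4))
    if np.linalg.norm(f-f0)>12: break
im=snap('side','b2.png'); print(r.get_obs()['t'])
a=np.hstack([cv2.imread(f'pics/{n}.png')[150:240,205:305] for n in('b1','b2')])
cv2.imwrite('pics/bb.png',cv2.resize(a,None,fx=4,fy=4,interpolation=cv2.INTER_CUBIC))
E
```

```text
[ 6.75984099e-02  3.35410942e-01  1.81133888e+00  1.48211560e-04
  9.94718391e-01 -1.47552342e+00] [-1.3  0.1  0.3]
[ 0.4 -0.3  0.1]
-0.065 [-0.3  0.6  1. ] [ 0.0005 -0.      0.0001]
-0.061 [-0.5 -1.   0.4] [ 0.0002 -0.     -0.    ]
-0.057 [ 1.1  0.2 -0.1] [ 0.0002 -0.      0.    ]
-0.053 [ 1.  -0.4  0.2] [ 0.0002 -0.      0.    ]
-0.049 [ 0.6  0.5 -0.1] [ 0.0002 -0.     -0.    ]
-0.045 [-0.3 -0.1  0. ] [ 0.0002 -0.     -0.    ]
-0.041 [ 0.1 -0.2  0.5] [ 0.0003 -0.      0.    ]
-0.037 [ 0.4 -0.3  0.8] [ 0.0003 -0.      0.    ]
-0.033 [-0.1 -0.3  0.4] [ 0.0003 -0.      0.    ]
-0.029 [0.7 0.6 0.1] [ 0.0003 -0.      0.    ]
-0.025 [ 0.9  0.1 -0.8] [ 0.0003 -0.      0.    ]
-0.021 [-0.8  0.7 -0.9] [ 0.0003 -0.      0.    ]
-0.017 [ 0.4  0.4 -0.2] [ 0.0003 -0.      0.    ]
-0.013 [ 0.  -0.2 -0.5] [ 0.0003 -0.      0.    ]
-0.009 [0.1 0.3 0.4] [ 0.0003 -0.      0.    ]
-0.005 [ 0.1  0.2 -0.1] [ 0.0003 -0.      0.    ]
-0.001 [0.6 0.6 0.2] [ 0.0003 -0.      0.    ]
0.003 [ 0.9 -1.  -0.9] [ 0.0003 -0.      0.    ]
0.007 [0.5 0.5 0.5] [0.0003 0.     0.    ]
0.011 [-1.7 -0.6 -0.7] [ 0.      0.     -0.0001]
9.55
```

View pics/bb.png

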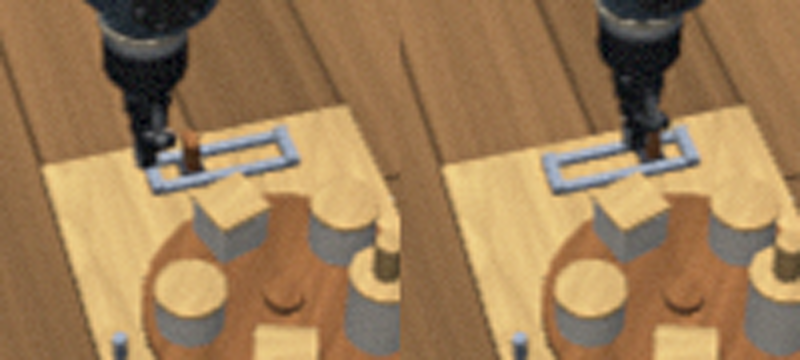

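In the right crop the fingers have carried the tab most of the way, to about (652,145), near the far block at (685,145). I'll keep pushing until the force rises at the stop.

```bash
python3 - <<'E'
from h import *
for x in np.arange(.013,.032,.0015):
    r.move_linear(B(x,.19,.066),vel=.03); r.sleep(.1); f=F(); p=np.array(r.get_obs()['tool_pos']); print(x.round(4),f,(p-B(x,.19,.066)).round(4))
    if f[0]<-12: break
r.sleep(.3); print(F())
snap('side','c1.png')
r.move_linear(B(x-.025,.19,.066),vel=.1); r.move_linear(B(x-.025,.19,.22),vel=.2)
k=B(.085*np.cos(b[3]),.085*np.sin(b[3]),.30)
r.set_gripper(1.0,30)
r.move_to(k,Q(b[2]+b[3]+np.pi)); r.sleep(.2)
o=r.get_obs(); im=snap('wrist','w1.png'); s=snap('side','c2.png')
import pickle; pickle.dump((o,{k:v for k,v in im.items() if k!='pixels'}),open('w1.pkl','wb'))
print(o['t'],o['q'],o['tool_pos'],np.array(im['mount']).round(3),im['fx'])
a=cv2.resize(cv2.imread('pics/c2.png')[170:230,225:305],(512,384),interpolation=cv2.INTER_CUBIC)
cv2.imwrite('pics/cw.png',cv2.resize(np.hstack([cv2.resize(a,(288,384)),cv2.imread('pics/w1.png')]),(800,384)))
E
```

```text
0.013 [-11.1  -0.3   6.6] [-0.0017  0.     -0.0002]
0.0145 [-19.5   0.3  12.8] [-0.0029  0.0001 -0.0002]
[-18.5   0.8  13.4]
13.9333 [-3.21248069e-01  5.12729810e-01  1.28313387e+00  9.73713209e-05
  1.34627563e+00 -1.23005400e+00] [ 0.63768948 -0.16317546  0.29975924] [[ 0.001 -0.958 -0.287  0.072]
 [ 1.     0.     0.     0.   ]
 [-0.    -0.287  0.958 -0.124]
 [ 0.     0.     0.     1.   ]] 345.1995722521279
```

View pics/cw.png

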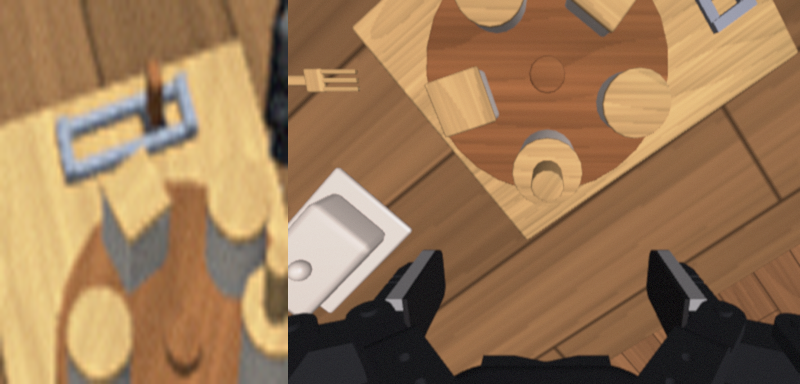

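The left crop shows the tab against the far end block. The wrist view has the knob top at (259,182), the hub at (259,74) and the fingers straddling the knob. I'll check the knob position with the calibration, then go down and grip it.

```bash
python3 - <<'E'
from h import *
import pickle
from scipy.spatial.transform import Rotation as R
o,im=pickle.load(open('w1.pkl','rb'))
T=np.eye(4); T[:3,:3]=R.from_quat(o['ee_rot']).as_matrix(); T[:3,3]=o['tool_pos']
im['camera_from_world']=np.linalg.inv(T@np.array(im['mount']))
for n,uv,z in(('knobtop',(259,182),.17),('lid',(259,172),.128),('hub',(259,74),.055)): print(n,at_z(im,*uv,z).round(4))
k=B(.085*np.cos(b[3]),.085*np.sin(b[3]),.152); print(k, B(0,0,.05), proj(im,k+[0,0,.018]), proj(im,B(0,0,.055)))
print(r.get_obs()['tool_pos'], R.from_quat(o['ee_rot']).as_matrix().round(3))
E
```

```text
knobtop [ 0.6361 -0.1599  0.17  ]
lid [ 0.638  -0.1611  0.128 ]
hub [ 0.5716 -0.1092  0.055 ]
[ 0.63768532 -0.16448801  0.152     ] [ 0.57074702 -0.11210229  0.05      ] (np.float64(255.52366496046997), np.float64(187.1765594560908)) (np.float64(256.2026721631121), np.float64(75.13874002015736))
[ 0.637717   -0.16363325  0.29989703] [[-0.789  0.615 -0.   ]
 [ 0.615  0.789  0.   ]
 [ 0.001 -0.    -1.   ]]
```

```bash
cat > arc.py <<'E'
from h import *
C=np.array([.5712,-.1107]); a0=b[2]+b[3]; Z=.157
def P(a,rad=.085,z=Z): return np.array([C[0]+rad*np.cos(a),C[1]+rad*np.sin(a),z])
E
python3 - <<'E'
from arc import *
r.move_linear(P(a0),vel=.1); print(F())
r.set_gripper(0.0,30); r.sleep(.2); o=r.get_obs(); print(F(),o['opening'],o['finger_force'],o['tool_pos'],P(a0))
for i in range(1,5):
    a=a0-np.radians(6)*i
    r.move_linear(P(a),rot=Q(a+np.pi),vel=.06); f=F(); p=np.array(r.get_obs()['tool_pos'])
    print(i,f,'rad',(f[:2]@[np.cos(a),np.sin(a)]).round(1),(p-P(a)).round(4), r.get_obs()['finger_force'])
s=snap('side','t1.png'); print(r.get_obs()['t'])
E
```

```text
[ 0.3  0.6 -0.3]
[0.  2.1 3.1] 0.29430908583315357 29.874157905578613 [ 0.63826944 -0.16301734  0.15725561] [ 0.6381383  -0.16308573  0.157     ]
1 [-0.6  2.7  5.3] rad -2.3 [-0.     -0.      0.0003] 30.17065018415451
2 [-1.   3.   5.9] rad -2.9 [-0.      0.0001  0.0002] 30.257450938224792
3 [-2.8  1.9  5.8] rad -3.1 [-0.      0.0001  0.0002] 30.277984142303467
4 [-1.4  2.8  4.8] rad -3.1 [-0.0001  0.0001  0.0003] 30.286931097507477
17.6417
```

```bash
python3 - <<'E'
from arc import *
for i,a in enumerate(np.linspace(a0-np.radians(24),-np.pi+b[2],21)[1:]):
    r.move_linear(P(a),rot=Q(a+np.pi),vel=.06); f=F(); p=np.array(r.get_obs()['tool_pos'])
    print(i,f,'rad',(f[:2]@[np.cos(a),np.sin(a)]).round(1),(p-P(a)).round(4))
    if np.linalg.norm(f)>50: break
r.sleep(.5); o=r.get_obs(); print(o['t'],F(),o['finger_force'],o['tool_pos'],o['q'])
snap('side','e1.png'); snap('scene','e2.png'); snap('wrist','e3.png')
L=[cv2.resize(cv2.imread(f'pics/{n}.png')[y:y+h,x:x+w],(400,300),interpolation=cv2.INTER_CUBIC) for n,x,y,w,h in(('e1',205,165,132,99),('e2',170,130,160,120))]
cv2.imwrite('pics/ee.png',np.vstack([np.hstack(L),cv2.resize(np.hstack([cv2.imread('pics/e3.png'),0*cv2.imread('pics/e3.png')]),(800,300))]))
E
```

```text
0 [-1.9  2.9  6.1] rad -3.4 [-0.0001  0.0002  0.0002]
1 [-1.7  1.9  5.9] rad -2.3 [-0.0001  0.0002  0.0002]
2 [-2.8  3.9  5.6] rad -4.3 [-0.0001  0.0002  0.0002]
3 [-2.7  2.3  6. ] rad -2.5 [-0.0002  0.0002  0.0002]
4 [-2.5  2.4  6.4] rad -2.3 [-0.0002  0.0001  0.0002]
5 [ 0.3 -0.1  3.8] rad 0.1 [ 0.0002 -0.0001  0.0002]
6 [-0.2 -0.4  5.9] rad 0.4 [ 0.0002 -0.0002  0.0002]
7 [-0.1  0.7  5.5] rad -0.6 [ 0.0001 -0.0002  0.0002]
8 [-2.6 -2.   6.2] rad 2.9 [-0.     -0.0003  0.0002]
9 [-3.2 -2.4  7.1] rad 3.7 [-0.0001 -0.0003  0.0002]
10 [-4.5 -3.2  7.4] rad 5.3 [-0.0002 -0.0004  0.0002]
11 [-2.3 -3.9  4.8] rad 4.4 [ 0.     -0.0006  0.0002]
12 [-4.3 -5.   6.6] rad 6.5 [-0.0001 -0.0006  0.0002]
13 [-5.2 -5.8  8. ] rad 7.6 [-0.0003 -0.0006  0.0002]
14 [-7.6 -6.3  9. ] rad 9.7 [-0.0005 -0.0006  0.0002]
15 [-9.4 -5.3 10. ] rad 10.7 [-0.0007 -0.0005  0.0002]
16 [-10.7  -5.6  11.6] rad 11.8 [-0.001  -0.0004  0.0002]
17 [-12.1  -5.8  13.3] rad 12.9 [-0.0011 -0.0003  0.0001]
18 [-12.6  -2.8  15.1] rad 12.8 [-0.0013 -0.0001  0.0001]
19 [-13.3  -2.4  16. ] rad 13.2 [-0.0014  0.      0.0001]
24.1417 [-13.4  -2.2  16.7] 31.372872591018677 [ 0.48477021 -0.10838275  0.1570903 ] [-3.13101218e-01  3.81568395e-01  1.87155977e+00 -1.56055344e-03
  8.92473348e-01  1.28557910e+00]
```

View pics/ee.png

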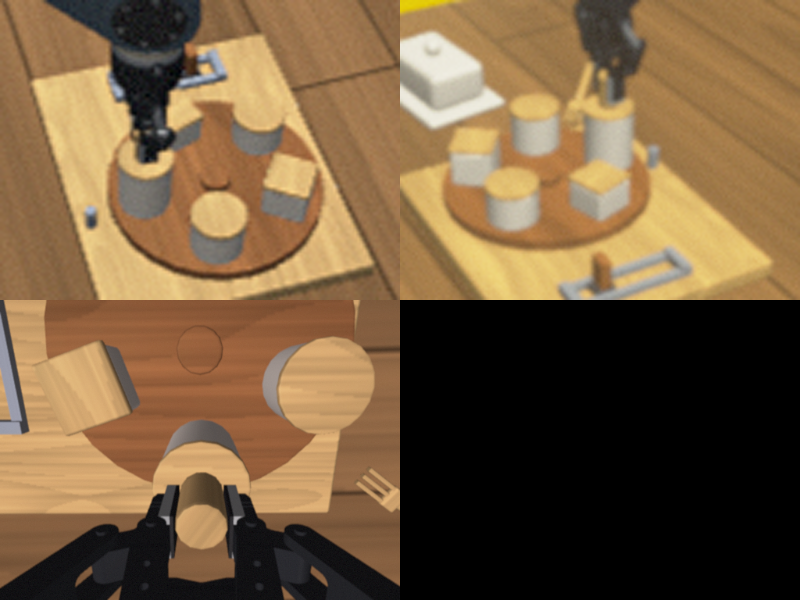

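The hub and knob line up at column 256 in the wrist view and are square to the board's front edge. The jar faces the pin, and the tab is still at the far end in the scene view. Grip is 31 N and external forces are low, so I'm handing in.

```bash
python3 -c "
from h import *
print(r.hand_in())"
```

```text
the job is handed in; nothing more can be done
None
```

I slid the brake to its far end stop, turned the knobbed jar to the front in line with the pin, and handed in with the gripper still holding the knob (about 31 N); the hand-in call gave no verdict.

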